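Fit the extension ring and hold the contact gauge on the lens's test dot

TASK

Slide the tall chrome extension ring fully home over the round mount of the white lens on the turntable and let go of it; then take the contact gauge out of the steel block and hold it upright with its tip on the dark dot inside the ring, pressing lightly so that its sprung stem is about half pushed in and it touches nothing else. Finish while still holding the gauge there: do not let go or put it down. Leave the other things on the counter where they are.

Things in the scene. Friction and masses are not known exactly. Their poses are not given: they have to be found in the camera images.
- seat (a point): Where the ring sits. The fixed white plastic lens (68 mm across, rear end up) is clamped on the turntable. At its top is a flat shoulder 60 mm across, 75 mm above the counter; from it rises a round white spigot (the mount), 44 mm in diameter, 14 mm high, top edge chamfered 3 mm. This point is on the lens's axis at the height of the shoulder; z up.
- mark (a point): Centre of the dark dot, 12 mm across, on the flat white top face of the spigot, 89 mm above the counter and 11 mm off the lens's axis, on a side that varies.
- lens: The white lens; origin on its axis at the turntable's top, 50 mm below the shoulder, z up; its x axis points to the side on which the dark dot lies.
- turntable: Low round aluminium turntable with a knurled edge, 160 mm across, 25 mm high, locked (does not turn or slide). Origin on its axis at counter height, z up.
- ring_mid (a point): Centre, half-way up, of the loose chrome extension ring, the tall one of the two rings: a plain tube, 58 mm outside, 48 mm bore, 30 mm high, about 70 g, lying flat on the counter (axis upright, either end fits). Fully home, its lower rim rests on the shoulder: this point is 15 mm above seat, the ring's top 16 mm above the face with the dot.
- grip (a point): Middle of the loose contact gauge's grip, z towards its head. Round tool, about 120 g: grip 24 mm across, 52 mm long; black head as wide (top 31 mm above this point); collar 32 mm across, underside 32 mm below this point; then neck 14 mm across, 14 mm long, and thin stem 26 mm. Starts upright in the block, resting on its collar, this point 80 mm above the counter.
- tip (a point): End of the gauge's stem (rounded, 6 mm across): 72 mm below grip when the stem is fully out, less by the stem's travel when it is pushed in.
- stem (a joint): Travel of the gauge's sprung stem in m: 0 fully out, 0.012 fully pushed in. Pushing it takes about 0.5 N to start and 0.25 N more for each mm (2 N at half travel).
- block: Slim steel focus rail block, 80 x 44 x 48 mm high, fixed to the counter, with an upright through hole 18 mm across at its centre in which the gauge stands; lift the gauge straight up 45 mm to draw it clear. Origin at the centre of its underside, x along its length.
- mug: Black ceramic mug shaped like a lens, 76 mm across, 95 mm high, with a handle; bystander. Origin at its underside.
- zoom: Black lens standing upright, 72 mm across, 85 mm high; bystander. Origin at its underside.
- filter: Flat steel filter ring, 62 mm across and only 7 mm high; bystander. Origin at its underside.
- cap: Black lens cap, a disc 64 mm across, 9 mm high; bystander. Origin at its underside.
- cardcase: Grey card case, 85 x 60 x 16 mm; bystander. Origin at its underside.
- driver: Screwdriver lying on the counter, 150 mm long; bystander. Its x axis runs along it.
Things that resemble listed ones, but are neither listed nor needed, are in the scene too. Leave any yellow look-alike of the part that bears grip alone.

How it is judged:
On the way, in this order (a step that is already met when the one before it is completed fails the run):
1. the extension ring is fully home on the lens's mount and released (horizontal distance between ring_mid and seat below 0.004 m and z of ring_mid in the frame of seat between 0.011 and 0.0175 m and angle between ring_mid's own z axis and vertical below 0.08 rad and contact force between the fingers and ring below 0.1 N), for 0.2 s.
2. the gauge is drawn up out of the block (height (world z) of grip above 0.125 m and contact force between the fingers and probe above 1 N), for 0.1 s.
At the end, for the whole second after the job is handed in: Ring home on the mount (4 mm of the axis, 2.5 mm of the shoulder, level); gauge still gripped, still, upright within 8 degrees, tip within 6 mm of the dot's centre, stem in by 2 to 10.5 mm, 0.4 to 5 N on the lens; neither gauge nor fingers touch the ring (horizontal distance between ring_mid and seat below 0.004 m and z of ring_mid in the frame of seat between 0.011 and 0.0175 m and angle between ring_mid's own z axis and vertical below 0.08 rad and horizontal distance between tip and mark below 0.006 m and z of tip in the frame of seat below 0.017 m and value of joint stem between 0.002 and 0.0105 m and contact force between probe and lens between 0.4 and 5 N and contact force between each of probe, the fingers and ring below 0.2 N and angle between grip's own z axis and vertical below 0.14 rad and contact force between the fingers and probe above 1 N and linear speed of probe below 0.02 m/s); the arm keeps its last pose, push and grip.
It fails at once if the gauge is rammed into the lens (over 15 N) (contact force between probe and lens above 15 N).
It fails at once if a bystander is pushed more than 30 mm or knocked over (distance of any of mug, zoom, filter, cap, cardcase, driver from where it was at the start of the episode above 0.03 m or angle between any of mug, zoom's own z axis and vertical above 0.5 rad).
It also fails if it takes over 64 s, if anything falls off the work surface, if the arm or the gripper's body presses on something with over 40 N, if the wrist force passes 120 N, or if a joint passes its speed limit or range.

ROBOT

A 7-joint arm with a two-finger parallel gripper is mounted at the origin on the work surface. World frame = base frame: x ahead of the robot, y to its left, z up, the work surface at z = 0. Lengths are in m, angles in rad, forces in N, time in s.
With the tool pointing down it reaches from about 0.4 to 0.875 m from the base axis. Payload 19.3 kg.
Tool frame: the origin (TCP) lies at the very end of the fingers, on their centre line; the grasp point (between the pads) lies 19 mm behind it; z points along the fingers, y is the direction in which the jaws open and shut (so a half turn about z gives the same grasp; the last joint's range is limited). The gripper opens to 85 mm and grips with 20 to 120 N. Pads are 22 mm wide; open, the fingers measure 114 mm over their backs; the gripper's body (76 mm by 85 mm) begins 54 mm behind the grasp point. The pads swing forward as they close: fully open they stand 13 mm farther back than shut.
Start: joints at [1.121, 0.521, -0.036, 1.599, 0.021, 1.021, -0.113], TCP at [0.232, -0.58, 0.231] pointing down, gripper open.
Joint ranges: [-2.91, 2.91], [-0.3, 2.13], [-1.5, 1.42], [0.17, 2.43], [-1.26, 4.41], [0.16, 1.93], [-2.52, 2.52]. Speed limits (rad/s): [1.89, 1.89, 2.39, 2.39, 3.01, 3.01, 3.01].

INTERFACE

Orientations are given as [roll, pitch, yaw] about the fixed x, y, z axes, in that order (R = Rz(yaw) Ry(pitch) Rx(roll)).
In Python, from workcell import bot, viewer gives the robot as it stands.
- The arm moves only by the shell command python3 -m creep 'ROWS' [FORCE]. ROWS is JSON, a list of rows, each an object of numbers: "rx", "ry", "rz": the turn, a rotation vector about the tool's x, y, z in degrees; "tx", "ty", "tz": the shift along the tool's x, y, z in mm; "hand": the closure, from -1 (fully open) to 1 (shut), so that 0 is half open. In form: [{"rx": .., "ry": .., "rz": .., "tx": .., "ty": .., "tz": .., "hand": ..}, ...]. A call has 1 to 8 rows; each row is the pose to reach, as a shift and turn from the pose commanded when the call began, along the tool's axes at that moment; what a row does not reach only later rows make up. A row lasts 1/10 s, in which the tool goes at most 50 mm and 8.59 degrees, less where a joint would pass 70% of its speed; a pose out of reach is approached as far as the arm can. A call with a gripper value outside its range is refused whole. The fingers move at their own pace and stop on an object; FORCE is the grip in N (left out, the last holds). Time passes only in rows, so rows that repeat a pose let the fingers close. It gives the time, the measured TCP pose, the force and the opening at its end, in the units of the state.
- bot.observe(): the state, without advancing time (a new reading comes with each control period).
- viewer.grab_frame(name): name is "side" or "top"; returns a dict with "pixels" (420x560x3 uint8, blue, green, red), "vertical_fov" (degrees; the focal length in pixels is half the picture's height over the tangent of half this angle, whatever the lens; pixels are square), "cx", "cy" (the principal point, pixels), "distortion" ([k1, k2, p1, p2, k3] as OpenCV has them; the pictures are not rectified), "rvec" (rotation vector, rad) and "tvec" (3), from world to camera coordinates, as OpenCV has them. Camera axes: x right, y down, z forward; pixel columns grow to the right and rows downward; lengths in m; the calibration is good to about 2 mm. A picture is of the moment at which its call begins. There is no depth.
- bot.job_done(): hands the job in, once; it reports no verdict.
Trained networks look in a picture, given as the dict that the camera call returned (one of the last four; its "shot" number tells which), for a name from the list of things; names that differ only in an ending like _2 or _b are one class to them, and where a whole thing is asked for, a point or a joint stands for the part that bears it (a point fixed in the world has none). Each returns a list of dicts, best first, with "score" (0 to 1); they miss things now and then, are a little off and sometimes report something else, mostly with a low value. They report only what shows in the picture. A call takes as long as a camera call. They do not tell look-alikes from the thing itself.
- viewer.outline_of(target, picture): "mask" (420x560 bool, what is visible of it) and "bbox" ([left, top, right, bottom] in pixels, round what is visible of it).
The state is a dict: "clock": time; "qpos": joint angles; "qd": joint speeds; "joint_efforts": joint torques, N m; "position": TCP position; "tool_rot": TCP orientation; "force": force on the tool from outside, world axes, zero at the start; "moment": the same for the moment, N m; "grip_width": finger opening in m.
Only numpy, scipy, OpenCV 4.12 (cv2) and the standard library are available. Lean on these libraries where they do the work, as an engineer would, in place of code of your own. Each camera call takes 0.05 s, during which the arm holds its last target.

## Working session

There is one attempt and no reset: what is moved stays moved. The work goes in short steps, Python scripts to look and compute and a shell command to move; the robot and the scene stay as the last step left them, time stands still between calls to the robot, and variables do not carry over. Pictures are saved under pics/ and viewed, and the job is handed in when it is done.

```bash
ls; mkdir -p pics; python3 - <<'E'
from workcell import bot, viewer
import cv2
s=bot.observe(); print({k:s[k] for k in ("clock","position","tool_rot","force","grip_width")})
for n in("side","top"):
    f=viewer.grab_frame(n); cv2.imwrite(f"pics/{n}0.png",f["pixels"]); print(n,{k:v for k,v in f.items() if k!="pixels"})
E
```

```text
pics
{'clock': 0.0, 'position': array([ 0.23157021, -0.58015717,  0.23075268]), 'tool_rot': array([-3.14046714e+00,  6.89639190e-05,  3.79804573e-01]), 'force': array([-0.00986145, -0.83398454, -0.47180775]), 'grip_width': 0.08520238457271694}
side {'vertical_fov': 55.16457379903922, 'cx': 280.2580329405515, 'cy': 210.47050418341925, 'distortion': array([-0.04801727,  0.        ,  0.        ,  0.        ,  0.        ]), 'rvec': array([ 0.64013063, -2.59767438,  1.19934153]), 'tvec': array([0.49856285, 0.21703071, 1.01683977]), 'shot': 1}
top {'vertical_fov': 45.13538416738627, 'cx': 276.03597359095045, 'cy': 207.37265149246542, 'distortion': array([-0.04231283,  0.        ,  0.        ,  0.        ,  0.        ]), 'rvec': array([ 2.17837382, -2.18515609,  0.11419164]), 'tvec': array([0.00810302, 0.54646113, 1.57048946]), 'shot': 2}
```

View pics/side0.png

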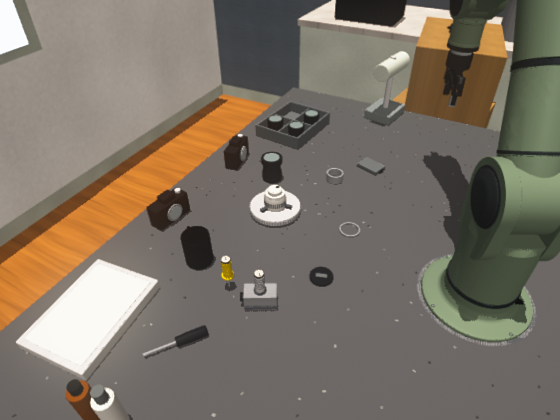

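View pics/top0.png

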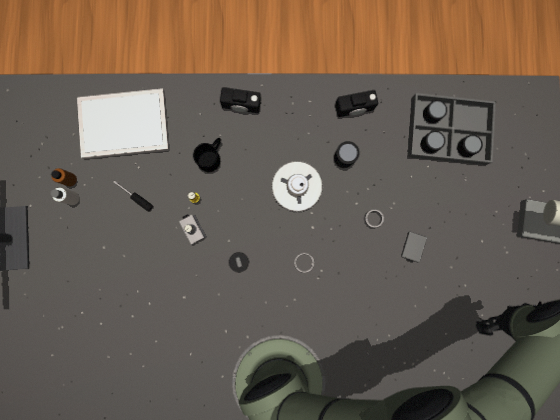

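```bash
cat > h.py <<'E'
import numpy as np, cv2
from scipy.optimize import least_squares
def K(f):
    h,w=f["pixels"].shape[:2]; fl=h/2/np.tan(np.radians(f["vertical_fov"])/2)
    return np.array([[fl,0,f["cx"]],[0,fl,f["cy"]],[0,0,1.]])
def proj(f,P):
    return cv2.projectPoints(np.atleast_2d(np.float64(P)),f["rvec"],f["tvec"],K(f),f["distortion"])[0][:,0]
def ray(f,uv):
    n=cv2.undistortPoints(np.float64([[uv]]),K(f),f["distortion"])[0,0]
    R=cv2.Rodrigues(f["rvec"])[0]; return -R.T@f["tvec"], R.T@np.array([n[0],n[1],1])
def onz(f,uv,z):
    c,d=ray(f,uv); return c+d*(z-c[2])/d[2]
def tri(obs):
    A=np.zeros((3,3));b=np.zeros(3)
    for f,uv in obs:
        c,d=ray(f,uv);d/=np.linalg.norm(d);M=np.eye(3)-np.outer(d,d);A+=M;b+=M@c
    return np.linalg.solve(A,b)
def circ(r,z,n=72):
    a=np.linspace(0,2*np.pi,n,endpoint=False);return np.c_[r*np.cos(a),r*np.sin(a),0*a+z]
def crop(f,uv,s,k,name):
    u,v=map(int,uv);p=f["pixels"];y0=max(0,v-s);x0=max(0,u-s)
    c=p[y0:v+s,x0:u+s];cv2.imwrite(name,cv2.resize(c,None,fx=k,fy=k,interpolation=cv2.INTER_CUBIC));return x0,y0
def fitbb(obs,pts,x0):
    # obs: (frame,bbox); pts object points relative to x,y
    def r(p):
        o=[]
        for f,b in obs:
            q=proj(f,pts+[p[0],p[1],0]);o+=list(np.r_[q.min(0)-b[:2],q.max(0)-b[2:]])
        return o
    s=least_squares(r,x0);return s.x,np.round(s.fun,1)
E
python3 - <<'E'
from workcell import bot, viewer
from h import *
F={n:viewer.grab_frame(n) for n in("side","top")}
import pickle;pickle.dump(F,open("F.pkl","wb"))
for t in("ring_mid","grip","turntable","lens","block","filter"):
    for n,f in F.items():
        for d in viewer.outline_of(t,f)[:3]: print(t,n,round(d["score"],2),d["bbox"],d["mask"].sum())
a=[]
for n,c in(("top",(374,218)),("top",(300,186)),("top",(191,215)),("side",(335,176)),("side",(275,198)),("side",(250,280))):
    u,v=c;a.append(cv2.resize(F[n]["pixels"][v-30:v+30,u-30:u+30],(260,260),interpolation=cv2.INTER_CUBIC))
cv2.imwrite("pics/c0.png",np.vstack([np.hstack(a[:3]),np.hstack(a[3:])]))
E
```

```text
ring_mid side 0.8 [327.5, 168.5, 343.6, 185.9] 228
ring_mid top 0.44 [364.9, 209.0, 386.0, 226.6] 131
grip side 0.71 [253.9, 270.6, 266.3, 297.9] 281
grip top 0.64 [187.5, 227.4, 198.5, 234.4] 95
grip top 0.33 [193.7, 135.9, 221.8, 172.3] 679
turntable side 0.86 [247.7, 185.1, 299.7, 227.9] 1521
turntable top 0.72 [270.8, 161.0, 322.8, 210.2] 1995
lens side 0.71 [263.5, 187.0, 286.3, 210.5] 481
lens top 0.64 [285.9, 174.2, 308.2, 197.8] 363
lens top 0.18 [227.8, 252.2, 249.9, 271.0] 305
block side 0.67 [239.1, 285.2, 275.8, 307.9] 825
block side 0.17 [263.5, 185.9, 287.8, 212.8] 476
block top 0.71 [180.4, 218.9, 206.4, 247.1] 297
```

View pics/c0.png

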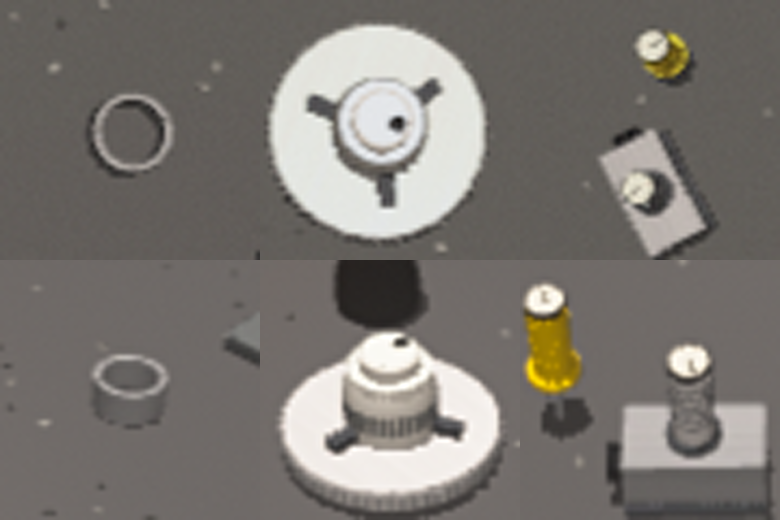

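```bash
cat >> h.py <<'E'
from scipy.ndimage import map_coordinates
from scipy.optimize import minimize
def samp(f,P):
    q=proj(f,P);g=f["pixels"].mean(2);return map_coordinates(g,[q[:,1],q[:,0]],order=1)
def fitring(fs,plus,minus,x0,span=.008):
    def c(p):
        o=0
        for f in fs:
            for r,z in plus:o-=samp(f,circ(r,z)+[p[0],p[1],0]).mean()/len(plus)
            for r,z in minus:o+=samp(f,circ(r,z)+[p[0],p[1],0]).mean()/len(minus)
        return o
    gx=np.arange(-span,span+1e-9,.002)
    best=min(((x0[0]+a,x0[1]+b) for a in gx for b in gx),key=c)
    s=minimize(c,best,method="Nelder-Mead",options=dict(initial_simplex=np.array(best)+[[0,0],[.002,0],[0,.002]]));return np.round(s.x,4),round(s.fun,1)
E
python3 - <<'E'
from h import *
import pickle;F=pickle.load(open("F.pkl","rb"));S,T=F["side"],F["top"]
print("cams",ray(S,(0,0))[0],ray(T,(0,0))[0])
x0=onz(T,(374.5,218),.03)[:2];print("ring0",x0,onz(S,(335,172),.03)[:2])
for fs in([T],[S],[S,T]):print("ring",fitring(fs,[(.0265,.03)],[(.020,.03),(.034,.03)],x0,.01))
x0=onz(T,(297,186),.025)[:2]
for fs in([T],[S],[S,T]):print("table",fitring(fs,[(.076,.025)],[(.0845,.025)],x0,.012))
# filter
x0=onz(T,(304,262),.007)[:2];print("filter",x0)
# dot
for n,f,c in(("S",S,(277,187)),("T",T,(302,184))):
    g=f["pixels"].mean(2);u,v=c;w=g[v-6:v+7,u-6:u+7];m=np.clip(170-w,0,None)
    print(np.round(w).astype(int))
E
```

```text
cams [0.13802983 0.7912837  0.82731387] [0.40237037 0.02911045 1.61318729]
ring0 [ 0.51157624 -0.30399007] [ 0.51108763 -0.3044431 ]
ring (array([ 0.5119, -0.3034]), np.float64(-65.4))
ring (array([ 0.5117, -0.3025]), np.float64(-49.6))
ring (array([ 0.5119, -0.3031]), np.float64(-113.8))
table (array([ 0.6159, -0.0593]), np.float64(-119.8))
table (array([ 0.6146, -0.0587]), np.float64(-97.8))
table (array([ 0.6156, -0.0592]), np.float64(-216.1))
filter [ 0.37423949 -0.08172652]
[[ 39  38  39  38  38  39  40  43  50  61  79 106 110]
 [ 38  38  38  38  39  42  48  59  66  80 106 110 110]
 [ 53  52  53  58  61  62  64  79 106 107 110 110 109]
 [118 126 140 143 143 141 127 112 109 109 108 109 109]
 [207 230 253 253 254 251 217 146 117 114 107 108 109]
 [251 250 250 251 240 120  73  90 158 173 117 106 108]
 [249 248 248 245 208  93  73 101 191 242 168 118 106]
 [247 247 247 248 245 224 224 234 251 249 227 188 124]
 [248 247 247 248 248 249 249 249 250 245 234 238 193]
 [248 247 247 247 248 248 248 248 247 238 218 238 245]
 [248 248 247 248 248 248 248 245 241 221 185 234 250]
 [243 240 230 246 247 246 242 237 211 158 139 209 248]
 [190 215 230 235 233 226 202 173 143 131 186 249 248]]
[[230 230 230 230 230 225 218 222 229 213 146  85  86]
 [230 230 231 231 229 231 225 216 222 230 194 107  97]
 [230 230 230 229 230 230 230 222 215 228 214 153 179]
 [230 230 230 231 230 229 229 225 218 224 230 197 186]
 [229 230 229 228 224 205 202 226 220 219 230 191 177]
 [230 230 229 214 137  45  57 172 214 215 230 199 175]
 [230 230 229 185  60  45  43 134 183 210 231 200 171]
 [230 229 230 195 107  72  69 169 216 221 230 198 170]
 [230 229 230 230 218 167 162 196 213 227 230 187 176]
 [229 230 229 229 230 230 222 198 211 230 218 155 159]
 [228 228 229 228 228 219 189 195 227 229 193 128 188]
 [198 208 214 209 200 175 150 196 229 217 162 139 205]
 [141 149 151 151 162 198 230 229 217 160 103 161 219]]
```

```bash
python3 - <<'E'
from h import *
import pickle;F=pickle.load(open("F.pkl","rb"));S,T=F["side"],F["top"]
o=[]
for f,(u0,u1,v0,v1),bg in((S,(275,279,186,188),248),(T,(298,304,182,186),230)):
    g=f["pixels"].mean(2);w=np.clip(bg-15-g[v0:v1+1,u0:u1+1],0,None);U,V=np.meshgrid(range(u0,u1+1),range(v0,v1+1))
    uv=((U*w).sum()/w.sum(),(V*w).sum()/w.sum());o.append((f,uv));print(uv,onz(f,uv,.089))
d=tri(o);print("dot",d,d[:2]-[.6156,-.0592],np.hypot(*(d[:2]-[.6156,-.0592])))
# shoulder/spigot check
for z,r in((.075,.03),(.025,.08),(.089,.019)):
    for n,f in F.items():print(z,n,np.round(np.r_[proj(f,circ(r,z)+[.6156,-.0592,0]).min(0),proj(f,circ(r,z)+[.6156,-.0592,0]).max(0)],1))
# head bright disc
x0=onz(T,(189,229),.111)[:2];print("head0",x0,onz(S,(260,274),.111)[:2])
for fs in([T],[S],[S,T]):print("head",fitring(fs,[(.006,.111),(.008,.111)],[(.0155,.111)],x0,.012))
a=[]
for f in(T,S):
    q=np.round(proj(f,[[*x0,.09]])[0]).astype(int);x,y=q[0]-24,q[1]-24
    im=cv2.resize(f["pixels"][y:y+48,x:x+48],(384,384),interpolation=cv2.INTER_CUBIC);a.append(im);print(x,y)
cv2.imwrite("pics/g0.png",np.hstack(a))
E
```

```text
(np.float64(277.19603305785125), np.float64(186.5309090909091)) [ 0.6111642  -0.07038743  0.089     ]
(np.float64(301.3409224730127), np.float64(184.12365063788027)) [ 0.61153249 -0.06999239  0.089     ]
dot [ 0.61127701 -0.07008063  0.08919902] [-0.00432299 -0.01088063] 0.011707962591686043
0.075 side [264.4 185.9 284.  197.8]
0.075 top [287.8 173.8 307.3 193.1]
0.025 side [249.  188.9 300.  221.4]
0.025 top [271.4 160.7 321.8 210.7]
0.089 side [267.9 184.4 280.4 191.9]
0.089 top [291.6 176.6 304.  189. ]
head0 [0.4747821  0.26645814] [0.47278858 0.2713906 ]
head (array([0.4767, 0.2712]), np.float64(-86.9))
head (array([0.4783, 0.2693]), np.float64(-134.3))
head (array([0.4777, 0.2702]), np.float64(-214.8))
166 205
237 254
```

View pics/g0.png

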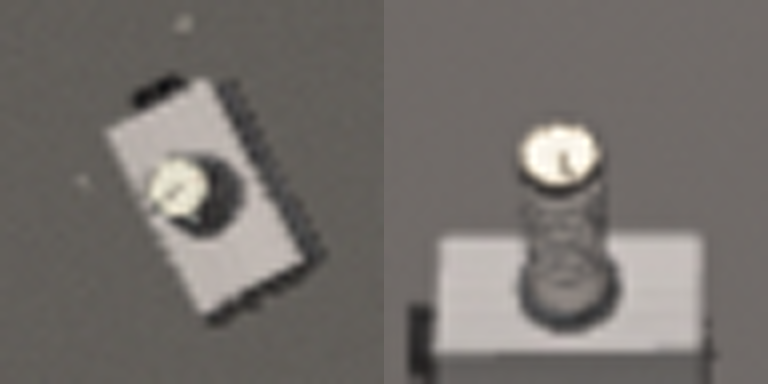

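```bash
cat >> h.py <<'E'
from scipy.spatial.transform import Rotation as Ro
def plan(s,xyz,yaw=None):
    R=Ro.from_euler("xyz",s["tool_rot"]);d=R.inv().apply(np.array(xyz)-s["position"])*1000
    yaw=s["tool_rot"][2] if yaw is None else yaw
    rv=(R.inv()*Ro.from_euler("xyz",[np.pi,0,yaw])).as_rotvec(degrees=True)
    print("clock %.2f"%s["clock"],"pos",np.round(s["position"],4),"rpy",np.round(s["tool_rot"],4),"F",np.round(s["force"],2),"w %.4f"%s["grip_width"],"\n SHIFT",np.round(d,1),"TURN",np.round(rv,2))
E
python3 - <<'E'
from workcell import bot
from h import *
import pickle;F=pickle.load(open("F.pkl","rb"));S,T=F["side"],F["top"]
plan(bot.observe(),[.5119,-.3031,.10])
c=np.array([onz(T,p,.048)[:2] for p in((179.75,221.25),(192,215),(203.9,237.5),(191.6,244.4))]);print("block",c.mean(0),c[2]-c[1],c[3]-c[0])
c=np.array([onz(S,(237+a/8,254+b/8),.048)[:2] for a,b in((438,236),(704,236),(706,352),(430,352))]);print("blockS",c.mean(0),c[1]-c[0])
print("yellow",tri([(T,(193,196)),(S,(225,260))]))
print("mug",onz(T,(207,158),.0)[:2])
E
```

```text
clock 0.80 pos [ 0.2317 -0.5805  0.2313] rpy [3.1416 0.     0.3797] F [ 0.01 -0.58  1.04] w 0.0857 
 SHIFT [ 363.1 -153.7  131.3] TURN [0. 0. 0.]
block [0.47620588 0.26772304] [-0.069831   -0.03752881] [-0.07168446 -0.03750109]
blockS [0.37191431 0.21731186] [-0.07286829 -0.03783263]
yellow [0.57744547 0.2594121  0.09430996]
mug [0.70952035 0.22862126]
```

```bash
python3 -m creep '[{"tx":45,"ty":-19,"tz":10,"hand":-1},{"tx":90,"ty":-38,"tz":20,"hand":-1},{"tx":136,"ty":-57,"tz":40,"hand":-1},{"tx":181,"ty":-77,"tz":60,"hand":-1},{"tx":227,"ty":-96,"tz":80,"hand":-1},{"tx":272,"ty":-115,"tz":100,"hand":-1},{"tx":318,"ty":-134,"tz":120,"hand":-1},{"tx":363,"ty":-154,"tz":131,"hand":-1}]' 30
python3 - <<'E'
from h import *
import pickle;F=pickle.load(open("F.pkl","rb"));S=F["side"]
c=np.array([onz(S,(189+a/8,254+b/8),.048)[:2] for a,b in((438,236),(704,236),(706,352),(430,352))]);print("blockS",c.mean(0),c[1]-c[0])
E
```

```text
blockS [0.47536333 0.27122531] [-0.07291613 -0.03810543]schema error: expected keys rx, ry, rz, tx, ty, tz, hand
```

Every key is needed in each row.

```bash
python3 -m creep '[{"rx":0,"ry":0,"rz":0,"tx":45,"ty":-19,"tz":10,"hand":-1},{"rx":0,"ry":0,"rz":0,"tx":90,"ty":-38,"tz":20,"hand":-1},{"rx":0,"ry":0,"rz":0,"tx":136,"ty":-57,"tz":40,"hand":-1},{"rx":0,"ry":0,"rz":0,"tx":181,"ty":-77,"tz":60,"hand":-1},{"rx":0,"ry":0,"rz":0,"tx":227,"ty":-96,"tz":80,"hand":-1},{"rx":0,"ry":0,"rz":0,"tx":272,"ty":-115,"tz":100,"hand":-1},{"rx":0,"ry":0,"rz":0,"tx":318,"ty":-134,"tz":120,"hand":-1},{"rx":0,"ry":0,"rz":0,"tx":363,"ty":-154,"tz":131,"hand":-1}]' 30
python3 -c "
from workcell import bot
from h import *
plan(bot.observe(),[.5119,-.3031,.006])"
```

```text
clock: 1.6
position: [0.5009, -0.3133, 0.1036]
tool_rot: [-3.141, 0.001, 0.379]
force: [0.6, -1.4, 0.8]
grip_width: 0.0854
clock 1.60 pos [ 0.5009 -0.3133  0.1036] rpy [-3.1412e+00  5.0000e-04  3.7930e-01] F [ 0.59 -1.43  0.76] w 0.0854 
 SHIFT [14.1 -5.3 97.6] TURN [-0.02  0.03 -0.  ]
```

```bash
python3 -m creep '[{"rx":0,"ry":0,"rz":0,"tx":0,"ty":0,"tz":0,"hand":-1},{"rx":0,"ry":0,"rz":0,"tx":0,"ty":0,"tz":0,"hand":-1},{"rx":0,"ry":0,"rz":0,"tx":0,"ty":0,"tz":0,"hand":-1}]'
python3 -c "
from workcell import bot,viewer
from h import *
plan(bot.observe(),[.5119,-.3031,.006])
f=viewer.grab_frame('top');g=viewer.grab_frame('side')
q=cv2.resize(f['pixels'][168:268,324:424],(400,400));r=cv2.resize(g['pixels'][116:216,285:385],(400,400));cv2.imwrite('pics/a1.png',np.hstack([q,r]))"
```

```text
clock: 1.9
position: [0.4995, -0.3157, 0.105]
tool_rot: [3.141, 0.0, 0.378]
force: [0.1, -0.6, 0.6]
grip_width: 0.0857
clock 1.90 pos [ 0.4995 -0.3157  0.105 ] rpy [3.141e+00 3.000e-04 3.785e-01] F [ 0.09 -0.64  0.58] w 0.0857 
 SHIFT [16.2 -7.2 99. ] TURN [0.03 0.02 0.  ]
```

View pics/a1.png

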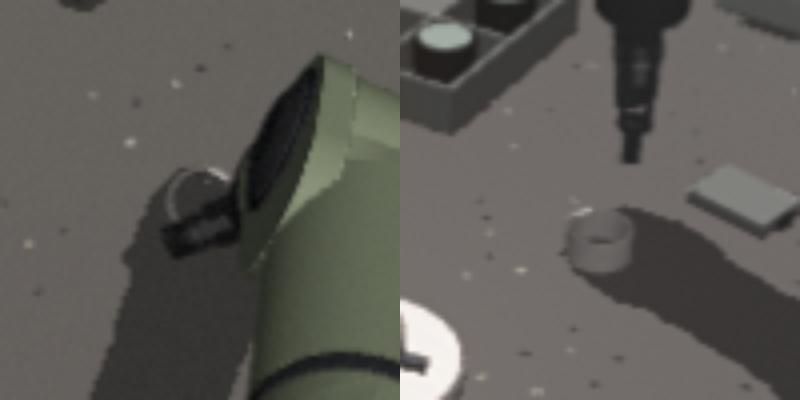

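```bash
python3 -m creep '[{"rx":0,"ry":0,"rz":0,"tx":16,"ty":-7,"tz":15,"hand":-1},{"rx":0,"ry":0,"rz":0,"tx":16,"ty":-7,"tz":35,"hand":-1},{"rx":0,"ry":0,"rz":0,"tx":16,"ty":-7,"tz":50,"hand":-1},{"rx":0,"ry":0,"rz":0,"tx":16,"ty":-7,"tz":50,"hand":-1},{"rx":0,"ry":0,"rz":0,"tx":16,"ty":-7,"tz":50,"hand":-1}]'
python3 -c "
from workcell import bot,viewer
from h import *
plan(bot.observe(),[.5119,-.3031,.006])"
```

```text
clock: 2.5
position: [0.5122, -0.3025, 0.0546]
tool_rot: [-3.141, 0.0, 0.379]
force: [0.5, -0.5, 0.0]
grip_width: 0.0858
clock 2.50 pos [ 0.5122 -0.3025  0.0546] rpy [-3.1413e+00  4.0000e-04  3.7920e-01] F [ 0.49 -0.46  0.  ] w 0.0858 
 SHIFT [-0.5  0.5 48.6] TURN [-0.02  0.03 -0.  ]
```

```bash
python3 -m creep '[{"rx":0,"ry":0,"rz":0,"tx":0,"ty":0,"tz":15,"hand":-1},{"rx":0,"ry":0,"rz":0,"tx":0,"ty":0,"tz":30,"hand":-1},{"rx":0,"ry":0,"rz":0,"tx":0,"ty":0,"tz":42,"hand":-1},{"rx":0,"ry":0,"rz":0,"tx":0,"ty":0,"tz":48,"hand":-1},{"rx":0,"ry":0,"rz":0,"tx":0,"ty":0,"tz":48,"hand":-1}]'
python3 -m creep '[{"rx":0,"ry":0,"rz":0,"tx":0,"ty":0,"tz":0,"hand":0},{"rx":0,"ry":0,"rz":0,"tx":0,"ty":0,"tz":0,"hand":0},{"rx":0,"ry":0,"rz":0,"tx":0,"ty":0,"tz":0,"hand":0},{"rx":0,"ry":0,"rz":0,"tx":0,"ty":0,"tz":0,"hand":0},{"rx":0,"ry":0,"rz":0,"tx":0,"ty":0,"tz":0,"hand":0}]' 30
python3 -c "
from workcell import bot,viewer
from h import *
plan(bot.observe(),[.6156,-.0592,.12])
f=viewer.grab_frame('top');g=viewer.grab_frame('side')
q=cv2.resize(f['pixels'][168:268,324:424],(400,400));r=cv2.resize(g['pixels'][116:216,285:385],(400,400));cv2.imwrite('pics/a2.png',np.hstack([q,r]))"
```

```text
clock: 3.0
position: [0.5119, -0.3019, 0.0056]
tool_rot: [-3.14, 0.001, 0.38]
force: [-0.4, -0.5, 0.7]
grip_width: 0.0855
clock: 3.5
position: [0.5127, -0.3024, 0.0076]
tool_rot: [3.141, -0.001, 0.38]
force: [-1.6, 1.1, 7.2]
grip_width: 0.0578
clock 3.50 pos [ 0.5127 -0.3024  0.0076] rpy [ 3.1409e+00 -6.0000e-04  3.7960e-01] F [-1.64  1.07  7.18] w 0.0578 
 SHIFT [ 185.8 -187.7 -112.4] TURN [ 0.04 -0.04 -0.  ]
```

View pics/a2.png

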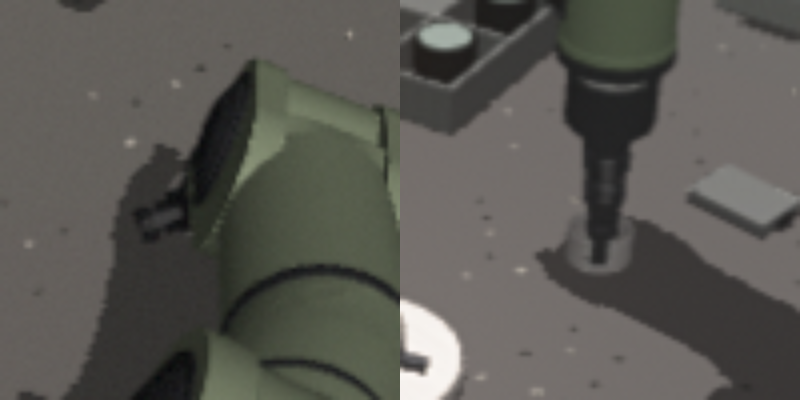

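```bash
python3 -m creep '[{"rx":0,"ry":0,"rz":0,"tx":0,"ty":0,"tz":0,"hand":-0.6},{"rx":0,"ry":0,"rz":0,"tx":0,"ty":0,"tz":-3,"hand":-0.6},{"rx":0,"ry":0,"rz":0,"tx":0,"ty":0,"tz":-6,"hand":-0.6},{"rx":0,"ry":0,"rz":0,"tx":0,"ty":0,"tz":-6,"hand":-0.6}]'
python3 -m creep '[{"rx":0,"ry":0,"rz":0,"tx":0,"ty":0,"tz":0,"hand":0},{"rx":0,"ry":0,"rz":0,"tx":0,"ty":0,"tz":0,"hand":0},{"rx":0,"ry":0,"rz":0,"tx":0,"ty":0,"tz":0,"hand":0},{"rx":0,"ry":0,"rz":0,"tx":0,"ty":0,"tz":0,"hand":0},{"rx":0,"ry":0,"rz":0,"tx":0,"ty":0,"tz":0,"hand":0}]' 30
```

```text
clock: 4.0
position: [0.5126, -0.3024, 0.0133]
tool_rot: [3.141, -0.001, 0.38]
force: [-0.2, -0.5, 1.2]
grip_width: 0.0684
clock: 4.5
position: [0.5126, -0.3024, 0.0133]
tool_rot: [3.141, -0.0, 0.38]
force: [-3.0, 0.8, 12.1]
grip_width: 0.0572
```

```bash
python3 -m creep '[{"rx":0,"ry":0,"rz":0,"tx":0,"ty":0,"tz":-10,"hand":0},{"rx":0,"ry":0,"rz":0,"tx":0,"ty":0,"tz":-30,"hand":0},{"rx":0,"ry":0,"rz":0,"tx":0,"ty":0,"tz":-60,"hand":0},{"rx":0,"ry":0,"rz":0,"tx":0,"ty":0,"tz":-90,"hand":0},{"rx":0,"ry":0,"rz":0,"tx":0,"ty":0,"tz":-110,"hand":0},{"rx":0,"ry":0,"rz":0,"tx":0,"ty":0,"tz":-120,"hand":0},{"rx":0,"ry":0,"rz":0,"tx":0,"ty":0,"tz":-120,"hand":0}]'
python3 -c "
from workcell import bot,viewer
from h import *
plan(bot.observe(),[.6156,-.0592,.135])
f=viewer.grab_frame('top');g=viewer.grab_frame('side')
q=cv2.resize(f['pixels'][168:268,324:424],(400,400));r=cv2.resize(g['pixels'][86:186,285:385],(400,400));cv2.imwrite('pics/a3.png',np.hstack([q,r]))"
```

```text
clock: 5.2
position: [0.5128, -0.3025, 0.1338]
tool_rot: [3.14, -0.001, 0.38]
force: [-0.8, -0.5, -1.1]
grip_width: 0.0569
clock 5.20 pos [ 0.5128 -0.3025  0.1338] rpy [ 3.1402e+00 -1.2000e-03  3.7970e-01] F [-0.81 -0.47 -1.08] w 0.0569 
 SHIFT [ 185.6 -187.9   -1.2] TURN [ 0.08 -0.07 -0.  ]
```

View pics/a3.png

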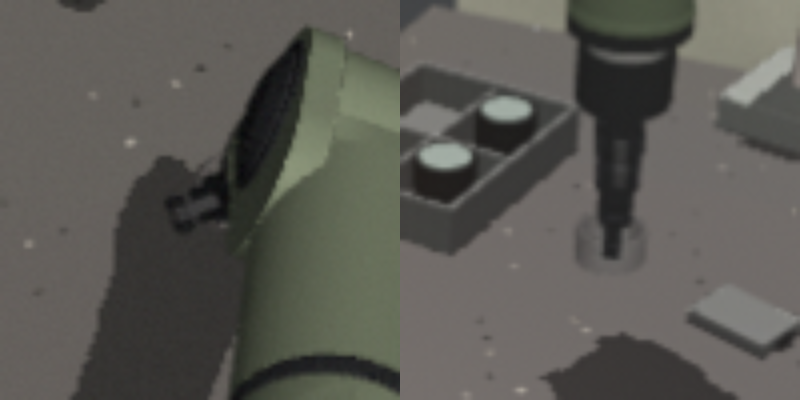

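```bash
python3 -m creep '[{"rx":0,"ry":0,"rz":0,"tx":15,"ty":-15,"tz":0,"hand":0},{"rx":0,"ry":0,"rz":0,"tx":45,"ty":-45,"tz":0,"hand":0},{"rx":0,"ry":0,"rz":0,"tx":75,"ty":-76,"tz":0,"hand":0},{"rx":0,"ry":0,"rz":0,"tx":105,"ty":-107,"tz":0,"hand":0},{"rx":0,"ry":0,"rz":0,"tx":135,"ty":-137,"tz":0,"hand":0},{"rx":0,"ry":0,"rz":0,"tx":160,"ty":-162,"tz":0,"hand":0},{"rx":0,"ry":0,"rz":0,"tx":178,"ty":-180,"tz":0,"hand":0},{"rx":0,"ry":0,"rz":0,"tx":186,"ty":-188,"tz":0,"hand":0}]'
python3 -m creep '[{"rx":0,"ry":0,"rz":0,"tx":0,"ty":0,"tz":0,"hand":0},{"rx":0,"ry":0,"rz":0,"tx":0,"ty":0,"tz":0,"hand":0},{"rx":0,"ry":0,"rz":0,"tx":0,"ty":0,"tz":0,"hand":0}]'
python3 -c "
from workcell import bot,viewer
from h import *
s=bot.observe();plan(s,[.6156,-.0592,.135])
f=viewer.grab_frame('top');g=viewer.grab_frame('side')
import pickle;pickle.dump((s,f,g),open('G.pkl','wb'))
q=cv2.resize(f['pixels'][136:236,250:350],(400,400));r=cv2.resize(g['pixels'][130:230,225:325],(400,400));cv2.imwrite('pics/a4.png',np.hstack([q,r]))"
```

```text
clock: 6.1
position: [0.6155, -0.0556, 0.1312]
tool_rot: [-3.14, 0.001, 0.383]
force: [-0.5, -0.4, -1.3]
grip_width: 0.0572
clock: 6.4
position: [0.6148, -0.0605, 0.1324]
tool_rot: [3.141, 0.001, 0.378]
force: [-0.3, -0.7, -0.2]
grip_width: 0.0572
clock 6.40 pos [ 0.6148 -0.0605  0.1324] rpy [3.1412e+00 9.0000e-04 3.7770e-01] F [-0.32 -0.71 -0.21] w 0.0572 
 SHIFT [ 1.2 -1.  -2.6] TURN [0.02 0.05 0.  ]
```

View pics/a4.png

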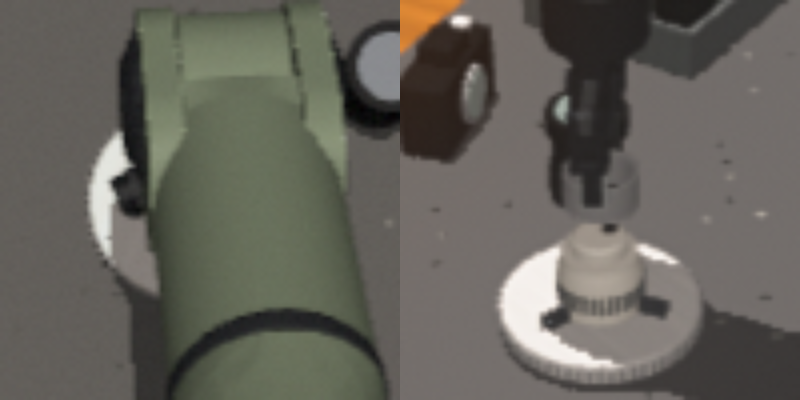

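```bash
python3 - <<'E'
from h import *
import pickle;s,f,g=pickle.load(open('G.pkl','rb'))
def draw(dx,dy,dz):
    k=6;im=cv2.resize(g['pixels'][150:220,245:310],None,fx=k,fy=k,interpolation=cv2.INTER_CUBIC)
    def pl(r,z,c,xy):
        q=(proj(g,circ(r,z)+[*xy,0])-[245,150]+.5)*k;cv2.polylines(im,[np.int32(q)],True,c,1)
    b=s['position']+[dx,dy,dz]
    pl(.029,b[2],(0,0,255),b[:2]);pl(.029,b[2]+.03,(0,0,255),b[:2])
    pl(.03,.075,(0,255,0),(.6156,-.0592));pl(.022,.086,(0,255,0),(.6156,-.0592));return im
cv2.imwrite('pics/a5.png',np.hstack([draw(0,0,-.0133),cv2.resize(g['pixels'][150:220,245:310],None,fx=6,fy=6,interpolation=cv2.INTER_CUBIC)]))
E
```

```text
(no output)
```

View pics/a5.png

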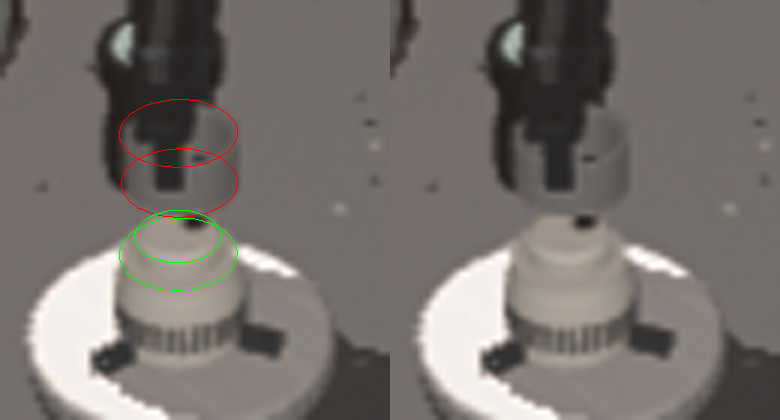

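```bash
python3 -m creep '[{"rx":0,"ry":0,"rz":0,"tx":1,"ty":-1,"tz":3,"hand":0},{"rx":0,"ry":0,"rz":0,"tx":1,"ty":-1,"tz":8,"hand":0},{"rx":0,"ry":0,"rz":0,"tx":1,"ty":-1,"tz":14,"hand":0},{"rx":0,"ry":0,"rz":0,"tx":1,"ty":-1,"tz":20,"hand":0},{"rx":0,"ry":0,"rz":0,"tx":1,"ty":-1,"tz":25,"hand":0},{"rx":0,"ry":0,"rz":0,"tx":1,"ty":-1,"tz":28,"hand":0},{"rx":0,"ry":0,"rz":0,"tx":1,"ty":-1,"tz":28,"hand":0}]'
python3 -c "
from workcell import bot,viewer
from h import *
s=bot.observe();plan(s,[.6156,-.0592,.088]);print(s['moment'])"
```

```text
clock: 7.2
position: [0.6157, -0.0574, 0.1042]
tool_rot: [-3.141, 0.001, 0.38]
force: [-0.4, -0.4, -0.8]
grip_width: 0.0571
clock 7.20 pos [ 0.6157 -0.0574  0.1042] rpy [-3.1413e+00  7.0000e-04  3.7980e-01] F [-0.37 -0.38 -0.76] w 0.0571 
 SHIFT [-0.8  1.7 16.2] TURN [-0.02  0.04 -0.  ]
[0.02417713 0.04189068 0.02209745]
```

```bash
python3 -m creep '[{"rx":0,"ry":0,"rz":0,"tx":-0.5,"ty":1,"tz":0,"hand":0},{"rx":0,"ry":0,"rz":0,"tx":-0.5,"ty":1,"tz":2,"hand":0},{"rx":0,"ry":0,"rz":0,"tx":-0.5,"ty":1,"tz":4,"hand":0},{"rx":0,"ry":0,"rz":0,"tx":-0.5,"ty":1,"tz":6,"hand":0},{"rx":0,"ry":0,"rz":0,"tx":-0.5,"ty":1,"tz":8,"hand":0},{"rx":0,"ry":0,"rz":0,"tx":-0.5,"ty":1,"tz":8,"hand":0}]'
python3 -c "
from workcell import bot,viewer
from h import *
for i in range(1):
  s=bot.observe();plan(s,[.6156,-.0592,.088]);print(s['moment'])"
```

```text
clock: 7.8
position: [0.6157, -0.0585, 0.0964]
tool_rot: [-3.141, 0.0, 0.38]
force: [-0.3, -0.3, -1.8]
grip_width: 0.0575
clock 7.80 pos [ 0.6157 -0.0585  0.0964] rpy [-3.1414e+00  4.0000e-04  3.7980e-01] F [-0.32 -0.27 -1.79] w 0.0575 
 SHIFT [-0.4  0.6  8.4] TURN [-0.01  0.03 -0.  ]
[-0.00219675 -0.01382911 -0.0130735 ]
```

```bash
python3 -m creep '[{"rx":0,"ry":0,"rz":0,"tx":0,"ty":0,"tz":2,"hand":0},{"rx":0,"ry":0,"rz":0,"tx":0,"ty":0,"tz":4,"hand":0},{"rx":0,"ry":0,"rz":0,"tx":0,"ty":0,"tz":6,"hand":0},{"rx":0,"ry":0,"rz":0,"tx":0,"ty":0,"tz":7,"hand":0},{"rx":0,"ry":0,"rz":0,"tx":0,"ty":0,"tz":7,"hand":0}]'
python3 -c "
from workcell import bot,viewer
from h import *
for i in range(1):
  s=bot.observe();plan(s,[.6156,-.0592,.088]);print(s['moment'])"
```

```text
clock: 8.3
position: [0.6158, -0.0585, 0.0895]
tool_rot: [-3.141, 0.0, 0.38]
force: [-0.2, 0.1, -0.6]
grip_width: 0.0569
clock 8.30 pos [ 0.6158 -0.0585  0.0895] rpy [-3.1415e+00  3.0000e-04  3.7970e-01] F [-0.21  0.13 -0.59] w 0.0569 
 SHIFT [-0.5  0.6  1.5] TURN [-0.01  0.01 -0.  ]
[ 0.03071433  0.01370715 -0.01527943]
```

```bash
python3 -m creep '[{"rx":0,"ry":0,"rz":0,"tx":0,"ty":0.5,"tz":1,"hand":0},{"rx":0,"ry":0,"rz":0,"tx":0,"ty":0.5,"tz":2,"hand":0},{"rx":0,"ry":0,"rz":0,"tx":0,"ty":0.5,"tz":3,"hand":0},{"rx":0,"ry":0,"rz":0,"tx":0,"ty":0.5,"tz":3,"hand":0}]'
python3 -c "
from workcell import bot,viewer
from h import *
for i in range(1):
  s=bot.observe();plan(s,[.6156,-.0592,.088]);print(s['moment'])"
```

```text
clock: 8.7
position: [0.6163, -0.059, 0.0883]
tool_rot: [3.141, -0.001, 0.38]
force: [-9.6, -0.4, 25.5]
grip_width: 0.0568
clock 8.70 pos [ 0.6163 -0.059   0.0883] rpy [ 3.1412e+00 -7.0000e-04  3.7950e-01] F [-9.61 -0.4  25.54] w 0.0568 
 SHIFT [-0.7 -0.1  0.3] TURN [ 0.02 -0.04 -0.  ]
[0.12520252 2.03025301 0.01710089]
```

```bash
python3 -m creep '[{"rx":0,"ry":0,"rz":0,"tx":0,"ty":0,"tz":-1.5,"hand":0},{"rx":0,"ry":0,"rz":0,"tx":0,"ty":0,"tz":-1.5,"hand":-0.3},{"rx":0,"ry":0,"rz":0,"tx":0,"ty":0,"tz":-1.5,"hand":-0.9},{"rx":0,"ry":0,"rz":0,"tx":0,"ty":0,"tz":-1.5,"hand":-0.9},{"rx":0,"ry":0,"rz":0,"tx":0,"ty":0,"tz":-1.5,"hand":-0.9},{"rx":0,"ry":0,"rz":0,"tx":0,"ty":0,"tz":-1.5,"hand":-0.9}]'
python3 -c "
from workcell import bot,viewer
from h import *
s=bot.observe();plan(s,[.6156,-.0592,.2]);print(s['moment'])"
```

```text
clock: 9.3
position: [0.6161, -0.0589, 0.0881]
tool_rot: [-3.142, 0.0, 0.38]
force: [-0.9, -0.7, -1.1]
grip_width: 0.0814
clock 9.30 pos [ 0.6161 -0.0589  0.0881] rpy [-3.1415e+00  1.0000e-04  3.7980e-01] F [-0.92 -0.73 -1.07] w 0.0814 
 SHIFT [-5.000e-01  1.000e-01 -1.119e+02] TURN [-0.    0.01 -0.  ]
[-0.02989619 -0.0002831  -0.03408108]
```

```bash
python3 -m creep '[{"rx":0,"ry":0,"rz":0,"tx":0,"ty":0,"tz":-10,"hand":-0.9},{"rx":0,"ry":0,"rz":0,"tx":0,"ty":0,"tz":-30,"hand":-0.9},{"rx":0,"ry":0,"rz":0,"tx":0,"ty":0,"tz":-60,"hand":-0.9},{"rx":0,"ry":0,"rz":0,"tx":0,"ty":0,"tz":-90,"hand":-0.9},{"rx":0,"ry":0,"rz":0,"tx":0,"ty":0,"tz":-120,"hand":-0.9},{"rx":0,"ry":0,"rz":0,"tx":0,"ty":0,"tz":-140,"hand":-0.9},{"rx":0,"ry":0,"rz":0,"tx":0,"ty":0,"tz":-140,"hand":-0.9}]'
python3 -c "
from workcell import bot,viewer
from h import *
s=bot.observe();plan(s,[.477,.2695,.2])"
```

```text
clock: 10.0
position: [0.6173, -0.059, 0.2319]
tool_rot: [3.14, -0.005, 0.38]
force: [0.0, -0.2, 0.6]
grip_width: 0.0808
clock 10.00 pos [ 0.6173 -0.059   0.2319] rpy [ 3.1397 -0.0046  0.3796] F [ 0.02 -0.16  0.55] w 0.0808 
 SHIFT [  -8.7 -357.2   31.2] TURN [ 0.11 -0.26 -0.  ]
```

```bash
python3 -m creep '[{"rx":0,"ry":0,"rz":0,"tx":-1,"ty":-30,"tz":0,"hand":-0.9},{"rx":0,"ry":0,"rz":0,"tx":-2,"ty":-75,"tz":0,"hand":-0.9},{"rx":0,"ry":0,"rz":0,"tx":-3,"ty":-120,"tz":5,"hand":-0.9},{"rx":0,"ry":0,"rz":0,"tx":-4,"ty":-165,"tz":10,"hand":-0.9},{"rx":0,"ry":0,"rz":0,"tx":-5,"ty":-210,"tz":15,"hand":-0.9},{"rx":0,"ry":0,"rz":0,"tx":-6,"ty":-255,"tz":20,"hand":-0.9},{"rx":0,"ry":0,"rz":0,"tx":-8,"ty":-300,"tz":25,"hand":-0.9},{"rx":0,"ry":0,"rz":0,"tx":-9,"ty":-340,"tz":31,"hand":-0.9}]'
python3 -m creep '[{"rx":0,"ry":0,"rz":0,"tx":0,"ty":0,"tz":0,"hand":-0.9},{"rx":0,"ry":0,"rz":0,"tx":0,"ty":0,"tz":0,"hand":-0.9}]'
python3 - <<'E'
from workcell import bot,viewer
from h import *
s=bot.observe();plan(s,[.477,.2695,.15])
f=viewer.grab_frame('top');g=viewer.grab_frame('side')
import pickle;pickle.dump((s,f,g),open('G2.pkl','wb'))
q=cv2.resize(f['pixels'][150:220,262:332],(400,400),interpolation=cv2.INTER_CUBIC);r=cv2.resize(g['pixels'][150:220,240:310],(400,400),interpolation=cv2.INTER_CUBIC);cv2.imwrite('pics/a6.png',np.hstack([q,r]))
for fs in([f],[g],[f,g]):print(fitring(fs,[(.0265,.105)],[(.0325,.105)],(.6156,-.0592),.008))
o=viewer.outline_of("ring_mid",g)+viewer.outline_of("ring_mid",f);print([(d['score'],d['bbox']) for d in o])
for i in(f,g):
  q=proj(i,np.vstack([circ(.029,.075),circ(.029,.105)])+[.6156,-.0592,0]);print(np.r_[q.min(0),q.max(0)])
E
```

```text
clock: 10.8
position: [0.4804, 0.2554, 0.1973]
tool_rot: [-3.141, -0.0, 0.38]
force: [1.1, 0.4, -0.7]
grip_width: 0.0809
clock: 11.0
position: [0.4812, 0.254, 0.1971]
tool_rot: [3.141, 0.0, 0.382]
force: [0.5, -0.6, -0.1]
grip_width: 0.0812
clock 11.00 pos [0.4812 0.254  0.1971] rpy [3.1415e+00 4.0000e-04 3.8160e-01] F [ 0.45 -0.6  -0.14] w 0.0812 
 SHIFT [  1.9 -16.   47.1] TURN [0.01 0.02 0.  ]
(array([ 0.6229, -0.0556]), np.float64(-16.6))
(array([ 0.615 , -0.0591]), np.float64(-36.4))
(array([ 0.6164, -0.0592]), np.float64(-46.3))
[(0.69, [192.9, 137.8, 221.9, 173.6]), (0.5, [292.6, 170.8, 309.4, 192.2]), (0.4, [226.7, 254.8, 250.8, 273.9])]
[288.09635164 172.54708929 307.70169336 192.81161288]
[264.44972276 178.22554293 283.71427806 197.64210768]
```

View pics/a6.png

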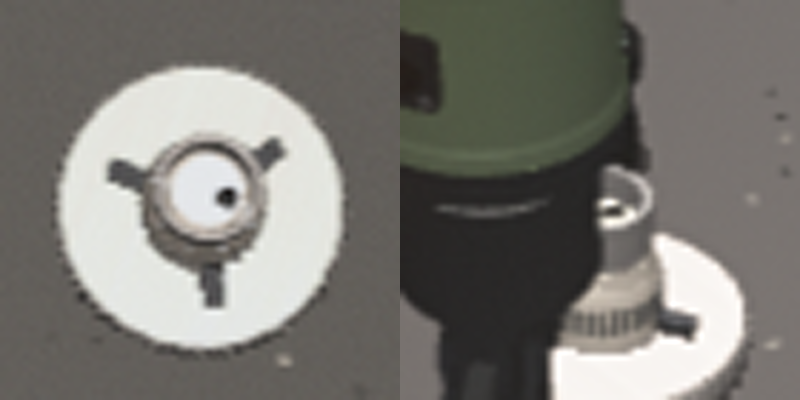

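```bash
python3 -m creep '[{"rx":0,"ry":0,"rz":0,"tx":2,"ty":-16,"tz":5,"hand":-0.9},{"rx":0,"ry":0,"rz":0,"tx":2,"ty":-16,"tz":25,"hand":-0.9},{"rx":0,"ry":0,"rz":0,"tx":2,"ty":-16,"tz":50,"hand":-0.9},{"rx":0,"ry":0,"rz":0,"tx":2,"ty":-16,"tz":60,"hand":-0.9},{"rx":0,"ry":0,"rz":0,"tx":2,"ty":-16,"tz":60,"hand":-0.9},{"rx":0,"ry":0,"rz":0,"tx":2,"ty":-16,"tz":60,"hand":-0.9}]'
python3 - <<'E'
from workcell import bot,viewer
from h import *
s=bot.observe();plan(s,[.4766,.2698,.067])
f=viewer.grab_frame('top');g=viewer.grab_frame('side')
q=cv2.resize(f['pixels'][185:255,155:225],(400,400),interpolation=cv2.INTER_CUBIC);r=cv2.resize(g['pixels'][225:315,215:305],(400,400),interpolation=cv2.INTER_CUBIC);cv2.imwrite('pics/a7.png',np.hstack([q,r]))
E
```

```text
clock: 11.8
position: [0.4781, 0.2689, 0.1379]
tool_rot: [-3.142, -0.001, 0.379]
force: [0.1, -0.7, -0.5]
grip_width: 0.0811
clock 11.80 pos [0.4781 0.2689 0.1379] rpy [-3.1415e+00 -5.0000e-04  3.7910e-01] F [ 0.07 -0.71 -0.55] w 0.0811 
 SHIFT [-1.1 -1.4 70.9] TURN [-0.   -0.03  0.  ]
```

View pics/a7.png

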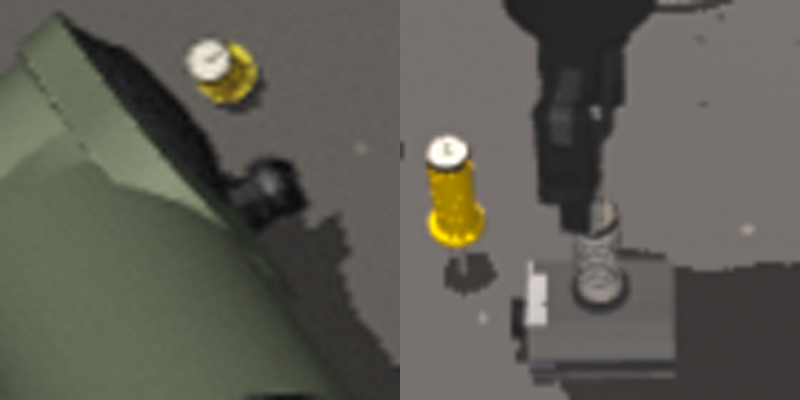

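```bash
python3 -m creep '[{"rx":0,"ry":0,"rz":0,"tx":-1,"ty":-1,"tz":10,"hand":-0.9},{"rx":0,"ry":0,"rz":0,"tx":-1,"ty":-1,"tz":25,"hand":-0.9},{"rx":0,"ry":0,"rz":0,"tx":-1,"ty":-1,"tz":40,"hand":-0.9},{"rx":0,"ry":0,"rz":0,"tx":-1,"ty":-1,"tz":55,"hand":-0.9},{"rx":0,"ry":0,"rz":0,"tx":-1,"ty":-1,"tz":66,"hand":-0.9},{"rx":0,"ry":0,"rz":0,"tx":-1,"ty":-1,"tz":70,"hand":-0.9},{"rx":0,"ry":0,"rz":0,"tx":-1,"ty":-1,"tz":70,"hand":-0.9}]'
python3 - <<'E'
from workcell import bot,viewer
from h import *
s=bot.observe();plan(s,[.4766,.2698,.067])
g=viewer.grab_frame('side')
r=cv2.resize(g['pixels'][225:315,215:305],(500,500),interpolation=cv2.INTER_CUBIC);cv2.imwrite('pics/a8.png',r)
E
```

```text
clock: 12.6
position: [0.4761, 0.2696, 0.0669]
tool_rot: [3.142, 0.001, 0.38]
force: [-0.0, 0.3, 0.2]
grip_width: 0.0813
clock 12.60 pos [0.4761 0.2696 0.0669] rpy [3.1415e+00 6.0000e-04 3.7980e-01] F [-0.02  0.26  0.21] w 0.0813 
 SHIFT [ 0.5  0.  -0.1] TURN [0.   0.03 0.  ]
```

View pics/a8.png

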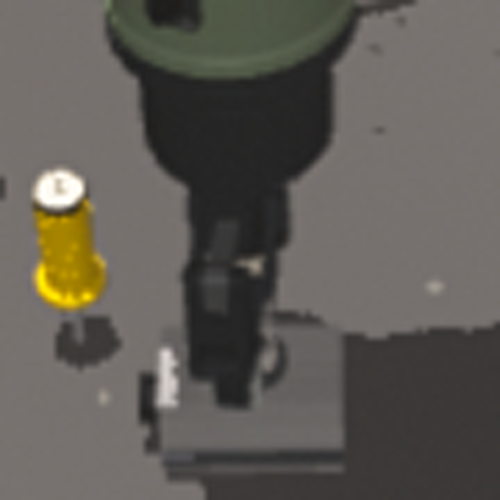

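```bash
python3 -m creep '[{"rx":0,"ry":0,"rz":0,"tx":0,"ty":0,"tz":0,"hand":0},{"rx":0,"ry":0,"rz":0,"tx":0,"ty":0,"tz":0,"hand":0.3},{"rx":0,"ry":0,"rz":0,"tx":0,"ty":0,"tz":0,"hand":0.8},{"rx":0,"ry":0,"rz":0,"tx":0,"ty":0,"tz":0,"hand":0.8},{"rx":0,"ry":0,"rz":0,"tx":0,"ty":0,"tz":0,"hand":0.8},{"rx":0,"ry":0,"rz":0,"tx":0,"ty":0,"tz":0,"hand":0.8},{"rx":0,"ry":0,"rz":0,"tx":0,"ty":0,"tz":0,"hand":0.8},{"rx":0,"ry":0,"rz":0,"tx":0,"ty":0,"tz":0,"hand":0.8}]' 45
python3 - <<'E'
from workcell import bot,viewer
from h import *
s=bot.observe();plan(s,[.4766,.2698,.067]);print(s['moment'])
E
```

```text
clock: 13.45
position: [0.4764, 0.2698, 0.0676]
tool_rot: [-3.141, -0.0, 0.38]
force: [-1.5, -1.6, 5.0]
grip_width: 0.0231
clock 13.45 pos [0.4764 0.2698 0.0676] rpy [-3.1415e+00 -4.0000e-04  3.7980e-01] F [-1.51 -1.61  5.  ] w 0.0231 
 SHIFT [0.2 0.1 0.6] TURN [-0.01 -0.03  0.  ]
[-0.09795205  0.17158342  0.01654043]
```

```bash
python3 -m creep '[{"rx":0,"ry":0,"rz":0,"tx":0,"ty":0,"tz":-5,"hand":0.8},{"rx":0,"ry":0,"rz":0,"tx":0,"ty":0,"tz":-15,"hand":0.8},{"rx":0,"ry":0,"rz":0,"tx":0,"ty":0,"tz":-30,"hand":0.8},{"rx":0,"ry":0,"rz":0,"tx":0,"ty":0,"tz":-50,"hand":0.8},{"rx":0,"ry":0,"rz":0,"tx":0,"ty":0,"tz":-80,"hand":0.8},{"rx":0,"ry":0,"rz":0,"tx":0,"ty":0,"tz":-110,"hand":0.8},{"rx":0,"ry":0,"rz":0,"tx":0,"ty":0,"tz":-130,"hand":0.8},{"rx":0,"ry":0,"rz":0,"tx":0,"ty":0,"tz":-140,"hand":0.8}]'
python3 -m creep '[{"rx":0,"ry":0,"rz":0,"tx":0,"ty":0,"tz":0,"hand":0.8},{"rx":0,"ry":0,"rz":0,"tx":0,"ty":0,"tz":0,"hand":0.8}]'
python3 - <<'E'
from workcell import bot,viewer
from h import *
s=bot.observe();plan(s,[.6113,-.0701,.21])
g=viewer.grab_frame('side')
print(proj(g,[s['position'],s['position']-[0,0,.0596]]))
r=cv2.resize(g['pixels'][190:290,205:305],(600,600),interpolation=cv2.INTER_CUBIC);cv2.imwrite('pics/a9.png',r)
E
```

```text
clock: 14.25
position: [0.4768, 0.2699, 0.2097]
tool_rot: [-3.141, -0.003, 0.38]
force: [0.0, 0.8, -1.4]
grip_width: 0.0229
clock: 14.45
position: [0.476, 0.2694, 0.2066]
tool_rot: [3.141, 0.001, 0.38]
force: [0.2, -0.6, -1.1]
grip_width: 0.0228
clock 14.45 pos [0.476  0.2694 0.2066] rpy [3.1414e+00 7.0000e-04 3.7970e-01] F [ 0.23 -0.6  -1.09] w 0.0228 
 SHIFT [-2.000e-01  3.654e+02 -3.300e+00] TURN [0.01 0.04 0.  ]
[[257.37190604 243.89955982]
 [258.55227906 262.46574415]]
```

View pics/a9.png

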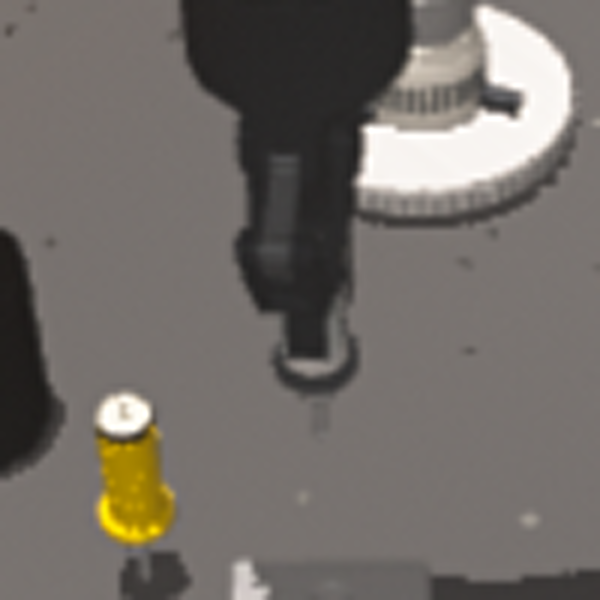

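```bash
python3 -m creep '[{"rx":0,"ry":0,"rz":0,"tx":0,"ty":20,"tz":-3,"hand":0.8},{"rx":0,"ry":0,"rz":0,"tx":0,"ty":60,"tz":-3,"hand":0.8},{"rx":0,"ry":0,"rz":0,"tx":0,"ty":100,"tz":-3,"hand":0.8},{"rx":0,"ry":0,"rz":0,"tx":0,"ty":145,"tz":-3,"hand":0.8},{"rx":0,"ry":0,"rz":0,"tx":0,"ty":190,"tz":-3,"hand":0.8},{"rx":0,"ry":0,"rz":0,"tx":0,"ty":235,"tz":-3,"hand":0.8},{"rx":0,"ry":0,"rz":0,"tx":0,"ty":280,"tz":-3,"hand":0.8},{"rx":0,"ry":0,"rz":0,"tx":0,"ty":310,"tz":-3,"hand":0.8}]'
python3 -m creep '[{"rx":0,"ry":0,"rz":0,"tx":0,"ty":0,"tz":0,"hand":0.8},{"rx":0,"ry":0,"rz":0,"tx":0,"ty":0,"tz":0,"hand":0.8}]'
python3 -c "
from workcell import bot,viewer
from h import *
plan(bot.observe(),[.6113,-.0701,.18])"
```

```text
clock: 15.3
position: [0.5914, -0.0218, 0.2089]
tool_rot: [3.141, 0.002, 0.377]
force: [-0.9, 0.8, -0.7]
grip_width: 0.0228
clock: 15.5
position: [0.5907, -0.0187, 0.2089]
tool_rot: [-3.141, 0.002, 0.379]
force: [-0.7, 1.0, -1.3]
grip_width: 0.023
clock 15.50 pos [ 0.5907 -0.0187  0.2089] rpy [-3.1407e+00  1.9000e-03  3.7860e-01] F [-0.72  0.98 -1.33] w 0.0230 
 SHIFT [ 0.1 55.4 28.8] TURN [-0.05  0.11 -0.  ]
```

```bash
python3 -m creep '[{"rx":0,"ry":0,"rz":0,"tx":0,"ty":15,"tz":0,"hand":0.8},{"rx":0,"ry":0,"rz":0,"tx":0,"ty":35,"tz":0,"hand":0.8},{"rx":0,"ry":0,"rz":0,"tx":0,"ty":50,"tz":0,"hand":0.8},{"rx":0,"ry":0,"rz":0,"tx":0,"ty":55,"tz":5,"hand":0.8},{"rx":0,"ry":0,"rz":0,"tx":0,"ty":55,"tz":15,"hand":0.8},{"rx":0,"ry":0,"rz":0,"tx":0,"ty":55,"tz":25,"hand":0.8},{"rx":0,"ry":0,"rz":0,"tx":0,"ty":55,"tz":28,"hand":0.8},{"rx":0,"ry":0,"rz":0,"tx":0,"ty":55,"tz":28,"hand":0.8}]'
python3 - <<'E'
from workcell import bot,viewer
from h import *
s=bot.observe();plan(s,[.6113,-.0701,.160])
g=viewer.grab_frame('side')
print(proj(g,[s['position']-[0,0,.0596],[.6113,-.0701,.089]]))
r=cv2.resize(g['pixels'][130:230,225:325],(600,600),interpolation=cv2.INTER_CUBIC);cv2.imwrite('pics/b1.png',r)
E
```

```text
clock: 16.3
position: [0.6112, -0.0686, 0.1814]
tool_rot: [-3.141, 0.001, 0.381]
force: [-0.0, 0.6, -0.9]
grip_width: 0.0229
clock 16.30 pos [ 0.6112 -0.0686  0.1814] rpy [-3.1408e+00  1.1000e-03  3.8070e-01] F [-0.03  0.61 -0.94] w 0.0229 
 SHIFT [-0.4  1.4 21.4] TURN [-0.04  0.06 -0.  ]
[[276.77252209 178.08496131]
 [277.11231734 186.5689663 ]]
```

View pics/b1.png

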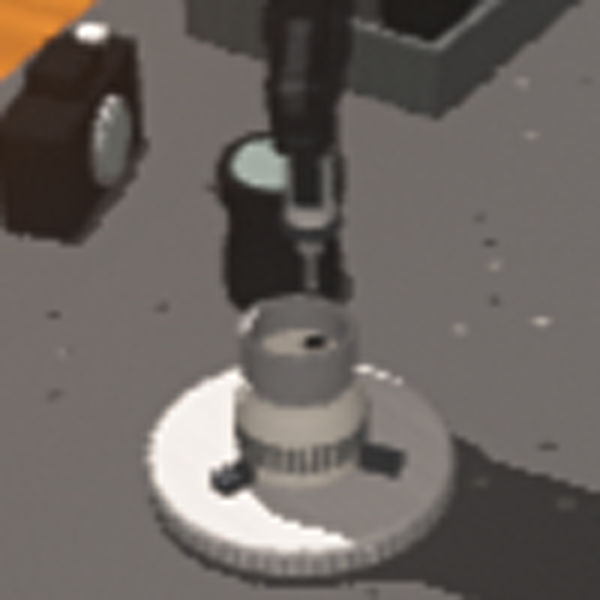

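```bash
python3 -m creep '[{"rx":0,"ry":0,"rz":0,"tx":0,"ty":1,"tz":4,"hand":0.8},{"rx":0,"ry":0,"rz":0,"tx":0,"ty":1,"tz":10,"hand":0.8},{"rx":0,"ry":0,"rz":0,"tx":0,"ty":1,"tz":16,"hand":0.8},{"rx":0,"ry":0,"rz":0,"tx":0,"ty":1,"tz":22,"hand":0.8},{"rx":0,"ry":0,"rz":0,"tx":0,"ty":1,"tz":26,"hand":0.8},{"rx":0,"ry":0,"rz":0,"tx":0,"ty":1,"tz":26,"hand":0.8},{"rx":0,"ry":0,"rz":0,"tx":0,"ty":1,"tz":26,"hand":0.8}]'
python3 - <<'E'
from workcell import bot,viewer
from h import *
s=bot.observe();plan(s,[.6113,-.0701,.1426])
g=viewer.grab_frame('side')
r=cv2.resize(g['pixels'][150:210,250:310],(600,600),interpolation=cv2.INTER_CUBIC);cv2.imwrite('pics/b2.png',r)
E
```

```text
clock: 17.05
position: [0.612, -0.0703, 0.1562]
tool_rot: [-3.142, 0.0, 0.38]
force: [-0.3, 0.8, -0.8]
grip_width: 0.0226
clock 17.05 pos [ 0.612  -0.0703  0.1562] rpy [-3.1416  0.      0.3797] F [-0.3   0.78 -0.82] w 0.0226 
 SHIFT [-0.6 -0.4 13.6] TURN [-0.  0. -0.]
```

View pics/b2.png

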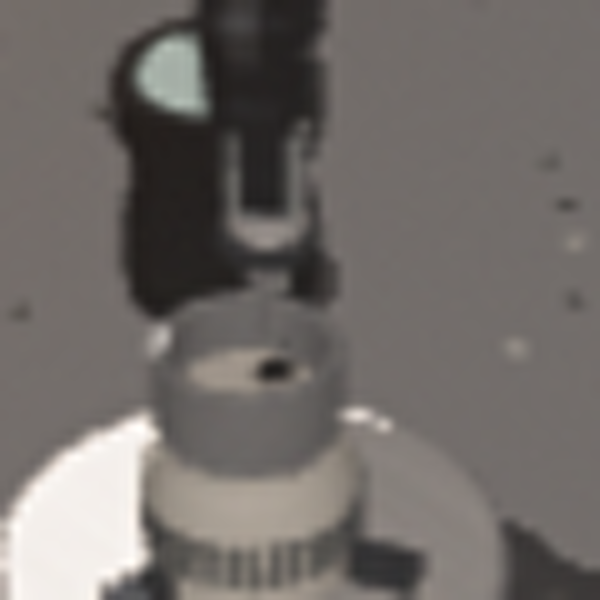

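Tip (crop ~270,340) hangs above the dot (275,370). Down slowly, first to just about touching.

```bash
python3 -m creep '[{"rx":0,"ry":0,"rz":0,"tx":-0.5,"ty":-0.3,"tz":2,"hand":0.8},{"rx":0,"ry":0,"rz":0,"tx":-0.5,"ty":-0.3,"tz":4,"hand":0.8},{"rx":0,"ry":0,"rz":0,"tx":-0.5,"ty":-0.3,"tz":6,"hand":0.8},{"rx":0,"ry":0,"rz":0,"tx":-0.5,"ty":-0.3,"tz":8,"hand":0.8},{"rx":0,"ry":0,"rz":0,"tx":-0.5,"ty":-0.3,"tz":10,"hand":0.8},{"rx":0,"ry":0,"rz":0,"tx":-0.5,"ty":-0.3,"tz":10,"hand":0.8}]'
python3 -c "
from workcell import bot,viewer
from h import *
plan(bot.observe(),[.6113,-.0701,.1426])"
```

```text
clock: 17.7
position: [0.6114, -0.0702, 0.146]
tool_rot: [-3.141, 0.0, 0.38]
force: [-0.0, 0.6, -0.5]
grip_width: 0.0231
clock 17.70 pos [ 0.6114 -0.0702  0.146 ] rpy [-3.1415e+00  2.0000e-04  3.7980e-01] F [-0.04  0.65 -0.5 ] w 0.0231 
 SHIFT [-0.  -0.1  3.4] TURN [-0.01  0.01 -0.  ]
```

```bash
python3 -m creep '[{"rx":0,"ry":0,"rz":0,"tx":0,"ty":0,"tz":1,"hand":0.8},{"rx":0,"ry":0,"rz":0,"tx":0,"ty":0,"tz":2,"hand":0.8},{"rx":0,"ry":0,"rz":0,"tx":0,"ty":0,"tz":3,"hand":0.8},{"rx":0,"ry":0,"rz":0,"tx":0,"ty":0,"tz":3.5,"hand":0.8},{"rx":0,"ry":0,"rz":0,"tx":0,"ty":0,"tz":3.5,"hand":0.8},{"rx":0,"ry":0,"rz":0,"tx":0,"ty":0,"tz":3.5,"hand":0.8}]'
python3 - <<'E'
from workcell import bot,viewer
from h import *
s=bot.observe();plan(s,[.6113,-.0701,.1426]);fz=[]
for i in range(6):
    g=viewer.grab_frame('side');fz.append(np.round(bot.observe()['force'],2).tolist())
print(fz,s['moment'])
f=viewer.grab_frame('top')
# collar underside should be at z TCP+.0124-.032
z=s['position'][2]+.0124-.032;print(z,proj(g,circ(.016,z)+[*s['position'][:2],0]).max(0))
cv2.imwrite('pics/b3.png',np.hstack([cv2.resize(g['pixels'][150:210,250:310],(400,400),interpolation=cv2.INTER_CUBIC),cv2.resize(f['pixels'][150:220,262:332],(400,400),interpolation=cv2.INTER_CUBIC)]))
E
```

```text
clock: 18.3
position: [0.6114, -0.0701, 0.1428]
tool_rot: [-3.142, -0.0, 0.38]
force: [-0.1, 0.6, 1.5]
grip_width: 0.0228
clock 18.30 pos [ 0.6114 -0.0701  0.1428] rpy [-3.1416e+00 -1.0000e-04  3.7970e-01] F [-0.09  0.64  1.5 ] w 0.0228 
 SHIFT [-0.1 -0.1  0.2] TURN [-0. -0.  0.]
[[-0.18, -0.01, 1.72], [-0.62, 0.11, 1.25], [-0.17, -0.39, 0.61], [0.42, -0.36, 1.18], [0.58, 0.6, 1.98], [0.44, 0.35, 0.24]] [-0.0020097   0.10093767  0.02384428]
0.1231624658511726 [282.26926762 180.57525351]
```

View pics/b3.png

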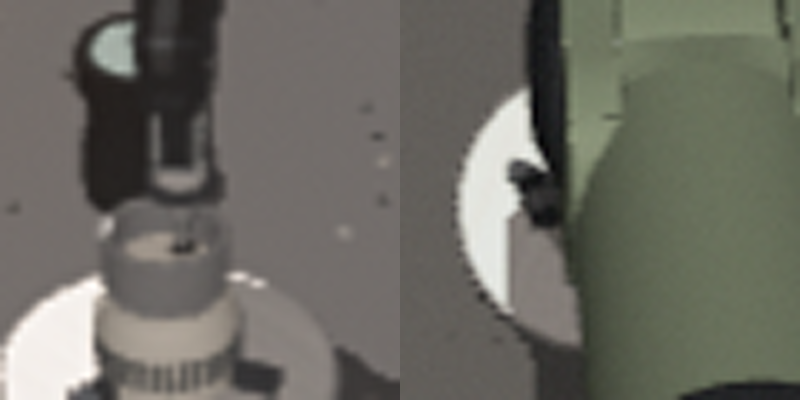

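```bash
python3 - <<'E'
from workcell import bot,viewer
from h import *
g=viewer.grab_frame('side')
r=g['pixels'][165:205,260:295];cv2.imwrite('pics/b4.png',cv2.resize(r,None,fx=14,fy=14,interpolation=cv2.INTER_CUBIC))
E
```

```text
(no output)
```

View pics/b4.png

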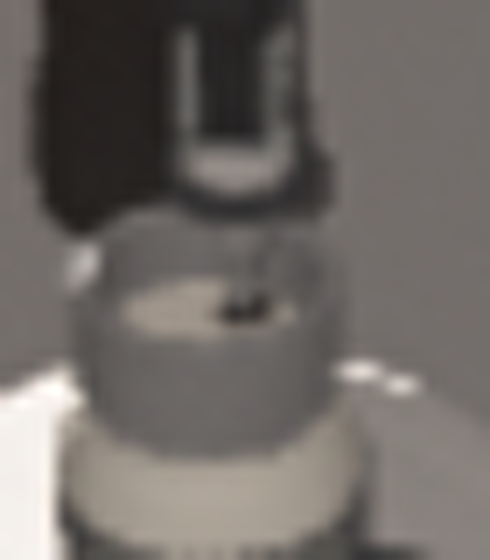

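```bash
python3 -c "
from workcell import bot
print(bot.job_done())"
```

```text
the job is handed in; nothing more can be done
None
```

The ring is on the lens mount and released, and the gauge is held upright with its tip on the dark dot inside it. I handed the job in at about 18.7 s of the 64 s allowed; no verdict is reported.

- **Ring:** I stopped lowering it at the height expected for fully home, where the contact force rose to about 25 N, then backed off slightly and let go. Both cameras then showed it level and concentric with the lens. The side-view fit put it within about 1 mm of the axis. The top-only fit of the ring's rim was about 8 mm off, but its match was weak, so I went by the pictures instead.
- **Gauge:** I took the steel gauge from the block and left the yellow look-alike alone. It is held with the tool vertical and gripped at 23 mm. The measured tool position puts the tip within about 0.2 mm of the dot position I had measured, give or take the 2 mm calibration.
- **Pressing force:** From the tool height, the stem should be pushed in about 6 mm. The wrist force changed by about 2 N, which agrees, although those readings vary by about 1 N. In the last close-up the stem ends on the dot, with no contact visible between the ring and the gauge or fingers.

I did not measure the bystanders' final positions. No move was aimed near them, and I saw no sign of one being touched.

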